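# Unlock the cutlery chest and hold its spring lock open

## Robot

A 6-joint arm with a two-finger parallel gripper is mounted at the origin on the work surface. World frame = base frame: x ahead of the robot, y to its left, z up, the work surface at z = 0. Lengths are in m, angles in rad, forces in N, time in s.
With the tool pointing down it reaches from about 0.35 to 0.925 m from the base axis. Payload 6.4 kg.
Tool frame: the origin (TCP) lies at the very end of the fingers, on their centre line; the grasp point (between the pads) lies 19 mm behind it; z points along the fingers, y is the line along which they close (so a half turn about z gives the same grasp; the last joint's range is limited). The gripper opens to 94 mm and grips with 3 to 60 N. Pads are 16 mm wide; open, the fingers measure 119 mm over their backs; the gripper's body (75 mm by 177 mm) begins 78 mm behind the grasp point.
Start: joints at [1.04, 0.245, 1.558, -0, 1.339, -0.174], TCP at [0.227, 0.609, 0.205] pointing down, gripper open.
Joint ranges: [-3.13, 3.13], [-1.02, 2.26], [0.13, 2.54], [-0.95, 4.09], [0.21, 2.88], [-2.74, 2.74]. Speed limits (rad/s): [2.57, 2.57, 3.14, 3.14, 3.14, 3.14].

## Interface

Orientations are given as a unit quaternion [w, x, y, z].
In Python, from workcell import env gives the robot as it stands.
- The arm moves only by the tool carry_out, never from a script. Its arguments are lists of equal length, an entry for each row: "travel": the shift along the tool's x, y, z in cm, a list of three; "yaw": the turn about the tool's z in degrees. In form: {"travel": [[dx, dy, dz], ...], "yaw": [yaw, ...]}. A call has 1 to 12 rows; each row shifts and turns the commanded pose from where the row before left it, along the tool's axes as they then stand; what a row does not reach is not made up. A row lasts 1/12 s, in which the tool goes at most 41.7 mm and 7.16 degrees, less where a joint would pass 70% of its speed; a pose out of reach is approached as far as the arm can. A call is refused whole if a number of a shift passes 4.17 or a number of a turn 7.16, either way. A call with a gripper value outside its range is refused whole. "jaw" is the finger opening in cm, from 0 to 9.4, set as the call begins (left out, the last holds). The fingers move at their own pace and stop on an object; the grip force is fixed at half the most. Time passes only in rows, so rows that do not move let the fingers close. It gives the time, the measured TCP pose, the force, the opening and the grip force at its end, in the units of the state.
- env.sense(): the state, without advancing time (a new reading comes with each control period).
- env.camera(name): name is "scene" or "top" or "wrist"; returns a dict with "pixels" (400x640x3 uint8, red, green, blue), "depth" (400x640 float32, m along the optical axis (not along the pixel's ray), 0 where there is no reading), "fovy" (degrees; the focal length in pixels is half the picture's height over the tangent of half this angle, whatever the lens; pixels are square), "cx", "cy" (the principal point, pixels), "R" (3x3) and "t" (3): a world point X has camera coordinates R X + t. Camera axes: x right, y down, z forward; pixel columns grow to the right and rows downward; lengths in m; the calibration is good to about 2 mm. A picture is of the moment at which its call begins.
- env.close_job(): hands the job in; it is judged then, once.
The state is a dict: "time_s": time; "joint_pos": joint angles; "qd": joint speeds; "joint_torque": joint torques, N m; "tool_pos": TCP position; "orientation": TCP orientation; "wrist_force": force on the tool from outside, world axes, zero at the start; "ft_torque": the same for the moment, N m; "gripper_width": opening from 0.0 (shut) to 1.0 (fully open); "gripper_force": force on a finger pad.
Only numpy, scipy, OpenCV 4.12 (cv2) and the standard library are available. Lean on these libraries where they do the work, as an engineer would, in place of code of your own. Each camera call takes 0.05 s, during which the arm holds its last target. There are 200 camera calls.

## Task

Take the blue-headed key out of the key rack on the counter and push it, blade down, into the lock on the lid of the cutlery chest. The pins are sticky, so wiggle it a little rather than force it, until its shoulder sits fully home on the lock; only then turn it a quarter turn clockwise to the stop. The lock springs back if let go, so finish with the key still gripped and held fully turned; leave the other keys in the rack and everything else on the counter where it is.

Things in the scene. Friction and masses are not known exactly. Their poses are not given: they have to be found in the camera images.
- key_blue: The blue-headed key, upright in one of the three rack slots (which one varies). Brass blade 6 mm thick (key x), 16 mm wide (y), 40 mm long, its lowest 4 mm tapering to 2 mm thick. Then a brass shoulder 9 x 26 mm, 4 mm high, and a flat plastic head 9 (x) x 30 (y) mm, 42 mm high. 60 g. Origin at the blade tip, z up along the key; head spans z = 44 to 86 mm. Same after a half turn about z.
- key_blue_shoulder (a point): Point on the blue key's axis at the underside of its shoulder, 40 mm above the tip; the blade hangs below it. Axes as the key's.
- key_blue_grip (a point): Point on the blue key's axis in the middle of its head, 66 mm above the tip: where to pinch it, across its 9 mm thickness (key x).
- key_red: A red-headed key of the same shape in another slot of the rack; not to be used.
- key_white: A white-headed key of the same shape in another slot of the rack; not to be used.
- rack: Fixed wooden key rack, 75 (x) x 190 (y) x 55 mm high. Three slots in a row along its y, 60 mm apart, each 9 x 19 mm, 47 mm deep, long side along y. The keys hang by their shoulders on its top face, blade width along the rack's y. Origin at the centre of its underside, z up.
- chest: Fixed dark wooden cutlery chest with brass corners, closed, 220 (x) x 270 (y) x 115 mm high. Origin at the centre of its underside, z up. The lock stands upright in its flat lid at x = -45 mm, y = 0: a brass plug 28 (x) x 36 (y) mm whose face stands 7 mm above the lid, in a flat steel rosette of 33 mm radius.
- keyhole (a point): Centre of the keyhole's mouth, on the upper face of the plug, 122 mm above the counter. z up, out of the lock; y along the keyhole's long side, x across it; it turns with the plug. The keyhole goes straight down 55 mm, 8.4 mm (x) by 18.4 mm (y), and its mouth has a 3 mm bevel all round. The key fits either way round. Keep pushes on the lock below about 30 N.
- pin0 (a joint): Upper sticky pin, a steel ball standing 4 mm into the keyhole from its +x wall, 12 mm down. Value: m pushed aside, 0 at the start, at most 0.0045. It takes about 15 N of straight downward push on the key to pass, then stays aside with little spring-back; moving the key 1 mm to and fro along the keyhole's x while pressing eases it past.
- pin1 (a joint): Lower sticky pin, like the upper one but from the -x wall, 24 mm down.
- plug (a joint): Turn of the lock plug, rad: 0 at rest, keyhole's long side along the chest's y; grows clockwise seen from above to a firm stop at 1.571. A spring and friction resist with up to 0.09 N m and bring it back towards 0 when let go. The key has about 0.15 rad of play in the keyhole, so it must be turned that much further than the plug.
- jar: Clear glass storage jar, 80 mm diameter, 120 mm high, loose bystander near the back of the counter. Origin at the centre of its underside.
- mill: Dark brown bottle with a grey cap, 52 mm diameter, 130 mm high, loose bystander near the back. Origin at the centre of its underside.
- mug: White mug, 80 mm diameter, 90 mm high, loose bystander at the left. Origin at the centre of its underside.
- bowl: Blue bowl, 140 mm diameter, 60 mm high, loose bystander at the right. Origin at the centre of its underside.

How it is judged:
By the outcome, as a careful person would: the job done as asked, in the order asked, and still so for the second after the job is handed in, while the arm keeps its last pose, push and grip.
It also fails if it takes over 51 s, if anything falls off the work surface, if the arm or the gripper's body presses on something with over 40 N, if the wrist force passes 120 N, or if a joint passes its speed limit or range.

## Working session

There is one attempt and no reset: what is moved stays moved. The work goes in short steps, Python scripts to look and compute and a tool call to move; the robot and the scene stay as the last step left them, time stands still between calls to the robot, and variables do not carry over. Pictures are saved under pics/ and viewed, at most 11 in all, crops included, and the job is handed in when it is done.

Besides the shell and the picture viewer there is one more tool, called after "Call:" in YAML: its name, and indented under it one key for each argument. carry_out: Moves the arm, as the interface text tells. Its arguments: {"type":"object","properties":{"travel":{"type":"array"},"yaw":{"type":"array"},"jaw":{"type":"number"}},"required":["travel","yaw"]}

```bash
mkdir -p pics; cat > h.py <<'E'
import numpy as np, cv2
from workcell import env
def cam(n):
    c=env.camera(n); c['f']=200/np.tan(np.radians(c['fovy'])/2); return c
def save(c,name): cv2.imwrite('pics/'+name,c['pixels'][:,:,::-1])
def ray(c,u,v,z):
    d=np.array([(u-c['cx'])/c['f'],(v-c['cy'])/c['f'],1.]); R=np.array(c['R']);o=-R.T@c['t'];w=R.T@d
    return o+w*(z-o[2])/w[2]
def rayd(c,u,v):
    d=np.array([(u-c['cx'])/c['f'],(v-c['cy'])/c['f'],1.]); R=np.array(c['R']);o=-R.T@c['t'];w=R.T@d
    return o,w/np.linalg.norm(w)
def tri(a,b):
    A=np.zeros((3,3));B=np.zeros(3)
    for o,d in (a,b):
        P=np.eye(3)-np.outer(d,d);A+=P;B+=P@o
    return np.linalg.solve(A,B)
def cloud(c):
    v,u=np.mgrid[0:400,0:640];z=c['depth']
    X=np.stack([(u-c['cx'])/c['f']*z,(v-c['cy'])/c['f']*z,z],-1)
    return (X-c['t'])@np.array(c['R'])
E
python3 - <<'E'
from h import *
print(env.sense())
for n in('scene','top'):
    c=cam(n);save(c,n+'0.png');print(n,c['fovy'],c['cx'],c['cy'],np.round(-np.array(c['R']).T@c['t'],3))
E
```

```text
{'time_s': 0.0, 'joint_pos': array([ 1.03989223e+00,  2.45779561e-01,  1.55894099e+00, -1.60340785e-05,
        1.33869336e+00, -1.74124544e-01]), 'qd': array([-7.40607318e-04, -5.32372812e-05, -9.88705572e-04, -1.17693618e-03,
        1.55507490e-03, -6.59987040e-04]), 'joint_torque': array([-9.99632648e-04, -4.15843391e+01, -3.14596117e+01,  6.85470505e-02,
        3.30742809e-02, -1.40660572e-04]), 'tool_pos': array([0.22673907, 0.60856402, 0.20440668]), 'orientation': array([-3.07081969e-04,  1.77443239e-01,  9.84130615e-01, -8.57325874e-04]), 'wrist_force': array([ 0.08815815,  0.63314811, -0.41008517]), 'ft_torque': array([ 0.00428082,  0.00867121, -0.02243498]), 'gripper_force': 0.0, 'gripper_width': 1.0011151112863217}
scene 51.383555009671156 314.7168996317011 203.9692820585469 [ 1.63  -0.225  0.837]
top 44.38559545539168 320.5684466286607 198.2085313110232 [ 0.315 -0.039  1.615]
```

View pics/top0.png

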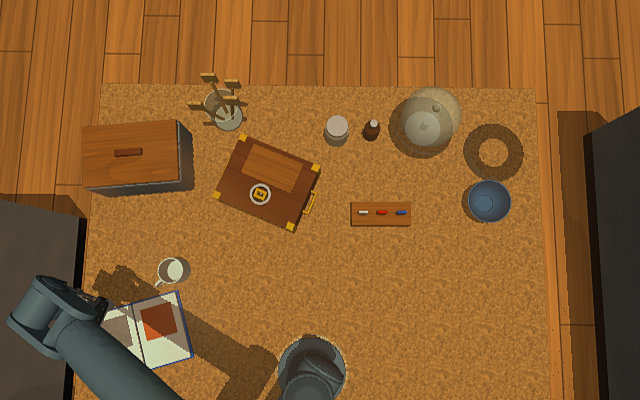

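View pics/scene0.png

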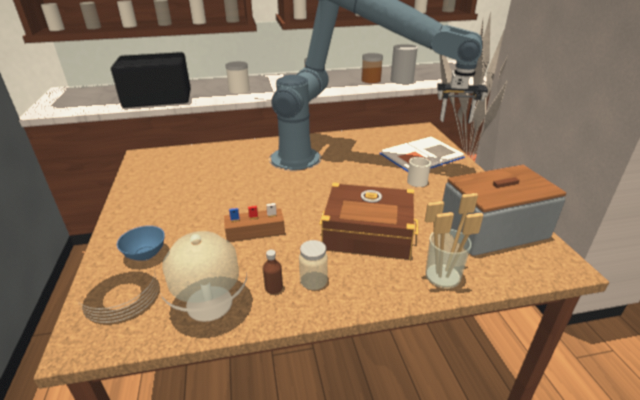

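Top: the blue key is at about (401,212), red (382,212), white (363,212), and the lock at (260,194) on the rotated chest. Scene: the blue head is at about (235,214) and the lock at (371,197). Next I measure both from the two views.

```bash
python3 - <<'E'
from h import *
T=cam('top');S=cam('scene')
def comp(c,box,lo,hi,name=''):
    x0,y0,x1,y1=box;h=cv2.cvtColor(c['pixels'],cv2.COLOR_RGB2HSV)[y0:y1,x0:x1]
    m=cv2.inRange(h,lo,hi);n,l,s,ce=cv2.connectedComponentsWithStats(m)
    k=1+np.argmax(s[1:,4]);v,u=np.nonzero(l==k);print(name,s[k],ce[k]+[x0,y0])
    return np.c_[u+x0,v+y0].astype(np.float32)
bt=comp(T,(390,200,412,222),(100,120,60),(130,255,255),'blueT')
bs=comp(S,(222,200,248,226),(100,120,60),(130,255,255),'blueS')
rt=comp(T,(370,200,392,222),(0,200,120),(6,255,255),'redT')
wt=comp(T,(352,202,374,222),(0,0,130),(180,60,255),'whT')
print('tri blue head centre-ish',tri(rayd(T,*bt.mean(0)),rayd(S,*bs.mean(0))))
for p in(bt,rt,wt): print(ray(T,*p.mean(0),.1), ray(T,*((p.min(0)+p.max(0))/2),.1))
# rack and chest from depth cloud (top)
X=cloud(T);
def rect(zlo,zhi,box,n):
    x0,y0,x1,y1=box;P=X[y0:y1,x0:x1].reshape(-1,3);P=P[(P[:,2]>zlo)&(P[:,2]<zhi)]
    r=cv2.minAreaRect((P[:,:2]*1000).astype(np.float32));print(n,len(P),np.median(P[:,2]),r);return P
rect(.045,.065,(335,190,425,240),'rack')
rect(.105,.125,(200,120,330,245),'chest')
print('head z',np.percentile(X[205:220,390:412,2],[50,90,99]))
# lock
h=cv2.cvtColor(T['pixels'],cv2.COLOR_RGB2HSV)
for c,n,(u0,v0),z,in((T,'T',(260,194),.118),(S,'S',(371,197),.118)):
    hh=cv2.cvtColor(c['pixels'],cv2.COLOR_RGB2HSV)[v0-14:v0+14,u0-14:u0+14]
    m=cv2.inRange(hh,(0,0,120),(180,70,255));k,_=cv2.findContours(m,0,2);k=max(k,key=cv2.contourArea)
    e=cv2.fitEllipse(cv2.convexHull(k));p=np.array(e[0])+[u0-14,v0-14];print(n,e,p,ray(c,*p,z))
    if n=='T':a=rayd(c,*p)
print(tri(a,rayd(c,*p)))
a=cv2.resize(T['pixels'][170:220,235:285],(400,400),interpolation=2)
b=cv2.resize(T['pixels'][190:235,345:420],(667,400),interpolation=2)[:,267:]
cv2.imwrite('pics/crop1.png',np.hstack([a,b])[:,:,::-1])
E
```

```text
blueT [ 8 11  9  2 18] [402.  211.5]
blueS [ 8  9  8 10 69] [233.84057971 213.57971014]
redT [ 8 11  9  2 18] [382.  211.5]
whT [ 8  9  8  2 10] [364.1 211.8]
tri blue head centre-ish [ 0.50461373 -0.27554578  0.08149601]
[ 0.50224007 -0.27487622  0.1       ] [ 0.50224007 -0.27487622  0.1       ]
[ 0.5012739  -0.21282199  0.1       ] [ 0.5012739  -0.21282199  0.1       ]
[ 0.49946937 -0.1572461   0.1       ] [ 0.50037951 -0.155379    0.1       ]
rack 1305 0.05525435976119038 ((500.7755126953125, -213.6945037841797), (75.95894622802734, 189.71315002441406), 0.7204371690750122)
chest 5990 0.11553164078094894 ((610.941162109375, 140.53025817871094), (370.15533447265625, 350.6558837890625), 89.9582290649414)
head z [0.05580719 0.08015275 0.10365324]
T ((13.70587158203125, 13.7683744430542), (20.63963508605957, 20.87911033630371), 86.11701202392578) [259.70587158 193.76837444] [0.54843879 0.16714601 0.118     ]
S ((13.916815757751465, 12.681459426879883), (12.114396095275879, 20.917522430419922), 93.71456146240234) [370.91681576 195.68145943] [0.54980192 0.16737288 0.118     ]
[0.54863138 0.16751767 0.11721744]
```

View pics/crop1.png

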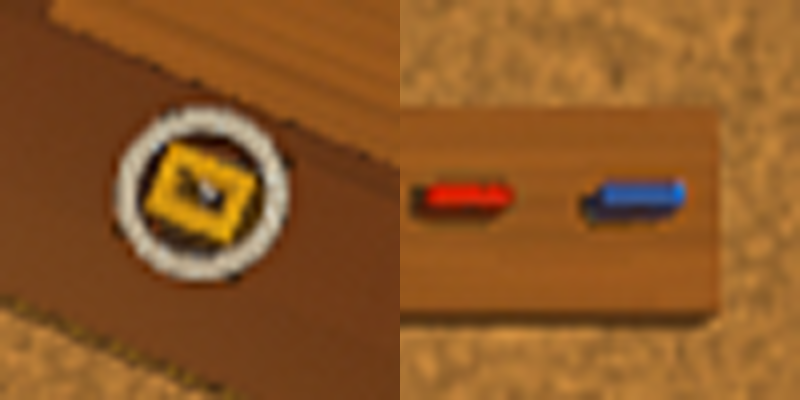

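Call:
carry_out:
  travel:
    - [0,0,0]
    - [0,0,0]
    - [0,0,0]
    - [0,0,0]
    - [0,0,0]
    - [0,0,0]
    - [0,0,0]
    - [0,0,0]
    - [0,0,0]
    - [0,0,0]
  yaw: [6.96,6.96,6.96,6.96,6.96,6.96,6.96,6.96,6.96,6.96]

```text
time_s: 1.03
tool_pos: [0.2269, 0.6089, 0.2051]
orientation: [0.0, 0.709, 0.705, -0.0]
wrist_force: [0.1, -0.0, -0.4]
gripper_width: 1.002
gripper_force: 0.0
```

Call:
carry_out:
  travel:
    - [-3.3,2.3,-0.4]
    - [-3.3,2.3,-0.4]
    - [-3.3,2.3,-0.4]
    - [-3.3,2.3,-0.4]
    - [-3.3,2.3,-0.4]
    - [-3.3,2.3,-0.4]
    - [-3.3,2.3,-0.4]
    - [-3.3,2.3,-0.4]
    - [-3.3,2.3,-0.4]
    - [-3.3,2.3,-0.4]
    - [-3.3,2.3,-0.4]
    - [0,0,0]
  yaw: [0,0,0,0,0,0,0,0,0,0,0,0]

```text
time_s: 2.03
tool_pos: [0.4833, 0.2411, 0.2504]
orientation: [0.001, 0.71, 0.704, 0.0]
wrist_force: [0.4, 0.3, -1.0]
gripper_width: 1.0
gripper_force: 0.0
```

```bash
python3 - <<'E'
from h import *
c=cam('wrist');save(c,'w1.png');s=env.sense()
print(s['time_s'],s['joint_pos'],s['tool_pos'],s['orientation'],c['fovy'],-np.array(c['R']).T@c['t'])
np.savez('w1.npz',**c)
E
```

```text
2.0833 [ 2.57896612e-01 -5.13416942e-02  1.79472582e+00 -1.50892195e-04
  1.39745292e+00  2.64146591e-01] [0.48149105 0.24341132 0.24981409] [2.53489464e-04 7.09303821e-01 7.04902789e-01 2.89828291e-04] 60.34953280804471 [0.48412142 0.31200252 0.42801682]
```

View pics/w1.png

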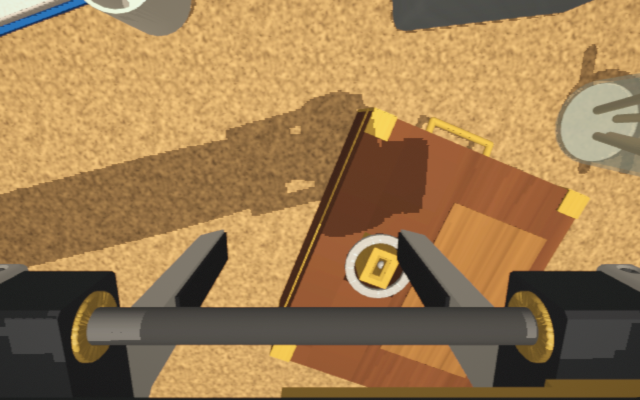

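Wrist: the lock is at about (382,265), partly hidden by the right finger. I'll stop with the camera right over it on the way to the rack.

Call:
carry_out:
  travel:
    - [-3.5,1.3,0]
    - [-3.5,1.3,0]
    - [-3.5,1.2,0]
    - [-3.5,1.2,0]
    - [0,0,0]
    - [0,0,0]
  yaw: [0,0,0,0,0,0]

```text
time_s: 2.58
tool_pos: [0.5295, 0.1058, 0.249]
orientation: [-0.001, 0.708, 0.706, -0.0]
wrist_force: [0.5, 0.3, -0.2]
gripper_width: 0.999
gripper_force: 0.0
```

```bash
python3 - <<'E'
from h import *
c=cam('wrist');save(c,'w2.png');s=env.sense()
print(s['time_s'],s['joint_pos'],s['tool_pos'],s['orientation'],-np.array(c['R']).T@c['t'])
np.savez('w2.npz',**c)
R=c['R'];p=R@np.array([.5486,.1675,.122])+c['t'];u,v=int(p[0]/p[2]*c['f']+c['cx']),int(p[1]/p[2]*c['f']+c['cy']);print(u,v)
cv2.imwrite('pics/w2c.png',cv2.resize(c['pixels'][max(v-60,0):v+60,u-80:u+80],(800,600))[:,:,::-1])
E
```

```text
2.6333 [-1.14311992e-02 -4.90747344e-02  1.79388607e+00  6.38388300e-04
  1.39772906e+00 -1.09431474e-02] [0.52914394 0.10673446 0.2490786 ] [-5.58615317e-04  7.07318160e-01  7.06895110e-01 -1.06517922e-04] [0.53059266 0.17630963 0.42683713]
333 126
```

View pics/w2c.png

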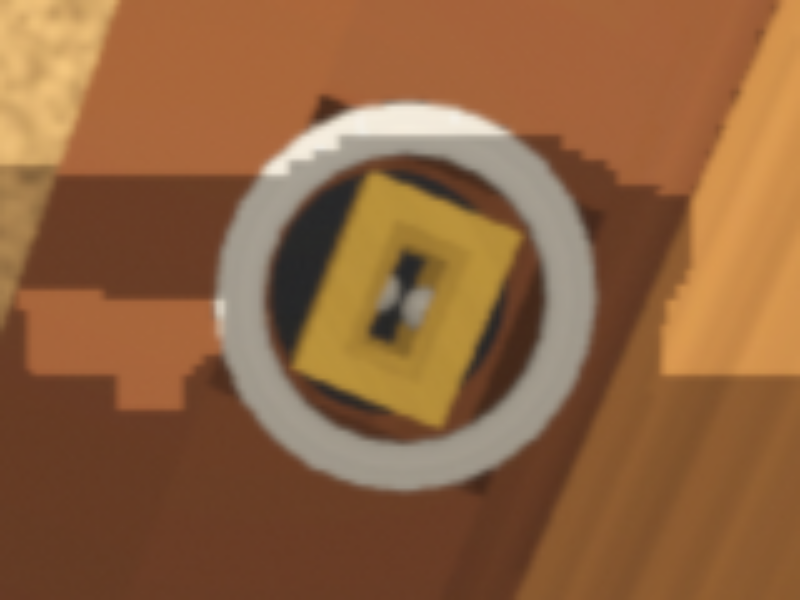

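Crop of w2: plug corners at about (370,172), (523,235), (443,428) and (293,368), keyhole centre near (406,298), pins visible. I'll compute its pose by mask.

```bash
python3 - <<'E'
from h import *
c=dict(np.load('w2.npz'));x0,y0=253+30,66+10
hs=cv2.cvtColor(c['pixels'],cv2.COLOR_RGB2HSV)[y0:y0+96,x0:x0+100]
m=cv2.inRange(hs,(20,140,100),(32,255,255));n,l,s,ce=cv2.connectedComponentsWithStats(m)
k=1+np.argmax(s[1:,4]);print(s[k]);ct,_=cv2.findContours((l==k).astype(np.uint8),0,2);ct=max(ct,key=cv2.contourArea)
b=cv2.boxPoints(cv2.minAreaRect(ct))+[x0,y0];print(b)
def rep(b,z=.122):
    W=np.array([ray(c,*p,z) for p in b]);e=W[1]-W[0];f=W[2]-W[1]
    print('c',W.mean(0),'len',np.linalg.norm(e),np.linalg.norm(f),'ang',np.degrees(np.arctan2(e[1],e[0])),np.degrees(np.arctan2(f[1],f[0])))
rep(b)
rep(np.array([[370,172],[523,235],[443,428],[293,368]])/5+[253,66])
print('hole',ray(c,406/5+253,298/5+66,.122))
X=cloud(c);print('z plug',np.median(X[112:118,325:330,2]))
# rosette in w1,w2 triangulated
r=[]
for n,u0,v0 in(('w2.npz',333,126),):
    hh=cv2.cvtColor(c['pixels'],cv2.COLOR_RGB2HSV)[v0-50:v0+50,u0-50:u0+50]
    m=cv2.inRange(hh,(0,0,110),(180,80,255));k,_=cv2.findContours(m,0,2);k=max(k,key=cv2.contourArea)
    e=cv2.fitEllipse(cv2.convexHull(k));p=np.array(e[0])+[u0-50,v0-50];print(e,p,ray(c,*p,.118))
T=cam('top')
P=X[(X[...,2]>.11)&(X[...,2]<.118)]
E
```

```text
[  29   25   45   50 1171]
[[310.39053345 138.66273117]
 [326.60355377  99.7514801 ]
 [356.71006775 112.29585648]
 [340.49704742 151.20710754]]
c [0.54895951 0.1679124  0.122     ] len 0.03543627421374543 0.02791274974128034 ang 66.86235187028247 -21.88930001814887
c [0.54974786 0.16734343 0.122     ] len 0.02834149858456844 0.03543944797196977 ang -21.664461088794205 -111.76920372956316
hole [0.54955829 0.16805106 0.122     ]
z plug 0.12049344704685808
((50.66502380371094, 48.6996955871582), (75.70317840576172, 77.70108032226562), 14.011907577514648) [333.6650238  124.69969559] [0.54932853 0.16871499 0.118     ]
```

Call:
carry_out:
  travel:
    - [-4,0,0]
    - [-4,0,0]
    - [-4,0,0]
    - [-4,0,0]
    - [-4,0,0]
    - [-4,-0.6,0]
    - [-4,-0.6,0]
    - [-4,-0.6,0]
    - [-4,-0.6,0]
    - [0,0,0]
    - [0,0,0]
  yaw: [0,0,0,0,0,0,0,0,0,0,0]
  jaw: 4

```text
time_s: 3.6
tool_pos: [0.5056, -0.2538, 0.2492]
orientation: [-0.0, 0.708, 0.707, 0.0]
wrist_force: [-0.1, 0.8, -0.2]
gripper_width: 0.426
gripper_force: 0.0
```

```bash
python3 - <<'E'
from h import *
c=cam('wrist');save(c,'w3.png');s=env.sense()
print(s['time_s'],s['joint_pos'],s['tool_pos'],s['orientation'],-np.array(c['R']).T@c['t'])
np.savez('w3.npz',**c)
p=c['R']@np.array([.502,-.275,.101])+c['t'];print(p[:2]/p[2]*c['f']+[c['cx'],c['cy']])
E
```

```text
3.65 [-6.64119316e-01  1.33817389e-02  1.73207935e+00  6.43041123e-04
  1.39694134e+00 -6.64515369e-01] [ 0.5057903  -0.25267892  0.24918987] [-4.40173909e-04  7.07006073e-01  7.07207289e-01  2.65427968e-04] [ 0.50650899 -0.18329087  0.42699714]
[307.62202135 212.00036804]
```

View pics/w3.png

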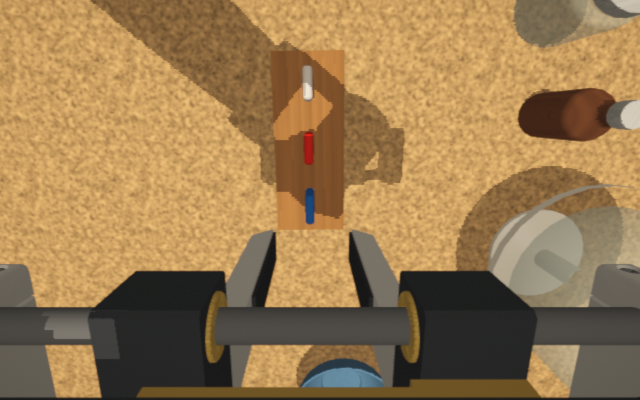

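w3: blue head spans about (310,188–224), red (309,148), white (307,83). The gripper is above the blue key, a little off along y.

```bash
python3 - <<'E'
from h import *
c=dict(np.load('w3.npz'))
T=cam('top');S=cam('scene')
def mask(c,box,lo,hi):
    x0,y0,x1,y1=box;h=cv2.cvtColor(c['pixels'],cv2.COLOR_RGB2HSV)[y0:y1,x0:x1]
    m=cv2.inRange(h,lo,hi);v,u=np.nonzero(m);return np.c_[u+x0,v+y0].astype(np.float32)
b=mask(c,(290,180,330,232),(100,120,40),(130,255,255))
print(b.min(0),b.max(0))
for v in range(186,226,3):
    q=b[b[:,1]==v,0]
    if len(q):print(v,q.min(),q.max(),ray(c,(q.min()+q.max()+1)/2,v,.101)[:2],np.ptp([ray(c,t,v,.101)[0] for t in(q.min(),q.max()+1)]))
X=cloud(c);B=np.array([X[int(v),int(u)] for u,v in b]);t=B[B[:,2]>.096];print(len(t),t.mean(0),t.min(0),t.max(0),np.median(t[:,2]))
P=X[45:235,265:355].reshape(-1,3);P=P[(P[:,2]>.05)&(P[:,2]<.06)];print(cv2.minAreaRect((P[:,:2]*1000).astype(np.float32)),np.median(P[:,2]))
w=b.mean(0)
bs=mask(S,(222,200,248,226),(100,120,60),(130,255,255))
print('bs',bs.min(0),bs.max(0)); u,v0=(bs[:,0].min()+bs[:,0].max()+1)/2,bs[:,1].min()
print('tri top edge',tri(rayd(S,u,v0),rayd(c,310.5,206)))
print('scene row heights at x=.506', [ray(S,u,v0,z) for z in(.098,.101,.104)])
E
```

```text
[306. 188.] [313. 222.]
189 307.0 311.0 [ 0.50393465 -0.25188978] 0.004839182880521098
192 306.0 312.0 [ 0.50392351 -0.25486131] 0.006789440722973161
195 306.0 313.0 [ 0.50439833 -0.25784664] 0.007776100336407743
198 306.0 313.0 [ 0.50438815 -0.2608439 ] 0.007792912858450185
201 306.0 313.0 [ 0.50437792 -0.26385416] 0.007809798237926158
204 306.0 313.0 [ 0.50436765 -0.26687749] 0.00782675694945778
207 306.0 313.0 [ 0.50435733 -0.26991397] 0.007843789471798979
210 306.0 313.0 [ 0.50434697 -0.2729637 ] 0.007860896287879893
213 307.0 312.0 [ 0.50433656 -0.27602677] 0.005908558413639575
216 307.0 312.0 [ 0.50432611 -0.27910325] 0.0059215010656045175
219 307.0 312.0 [ 0.50431561 -0.28219324] 0.005934500543606336
222 307.0 312.0 [ 0.50430506 -0.28529683] 0.005947557222719446
201 [ 0.50386165 -0.27088493  0.10081123] [ 0.50034717 -0.28597978  0.09640452] [ 0.50732243 -0.18329087  0.42699714] 0.09923159827865846
((503.3996276855469, -213.7781219482422), (75.18602752685547, 190.43714904785156), 0.8369846343994141) 0.05356763645026723
bs [230. 209.] [238. 218.]
tri top edge [ 0.50485446 -0.26944181  0.09843335]
scene row heights at x=.506 [array([ 0.50426127, -0.26934083,  0.098     ]), array([ 0.50883013, -0.26916165,  0.101     ]), array([ 0.51339898, -0.26898247,  0.104     ])]
```

Call:
carry_out:
  travel:
    - [-1,-0.08,2.5]
    - [-1,-0.08,2.5]
    - [0,0,3]
    - [0,0,3]
    - [0,0,3]
    - [0,0,2.4]
    - [0,0,1.6]
    - [0,0,0.7]
    - [0,0,0]
    - [0,0,0]
  yaw: [-0.8,0,0,0,0,0,0,0,0,0]

```text
time_s: 4.58
tool_pos: [0.5047, -0.2734, 0.0632]
orientation: [0.0, 0.702, 0.712, 0.0]
wrist_force: [0.3, -0.8, 0.1]
gripper_width: 0.424
gripper_force: 0.0
```

```bash
python3 - <<'E'
from h import *
c=cam('wrist');save(c,'w4.png');S=cam('scene');s=env.sense()
print(s['time_s'],s['tool_pos'],s['orientation'],s['wrist_force'])
np.savez('w4.npz',**c)
a=cv2.resize(c['pixels'][160:360,220:400],(540,600));b=cv2.resize(S['pixels'][180:250,205:235+25],(260,330))
o=np.zeros((600,800,3),np.uint8);o[:,:540]=a;o[:330,540:]=b;cv2.imwrite('pics/c4.png',o[:,:,::-1])
E
```

```text
4.6833 [ 0.50516062 -0.27441541  0.06425911] [1.51750630e-03 7.02072919e-01 7.12103433e-01 1.17573975e-04] [ 0.36953102 -0.42631705 -0.73082862]
```

View pics/c4.png

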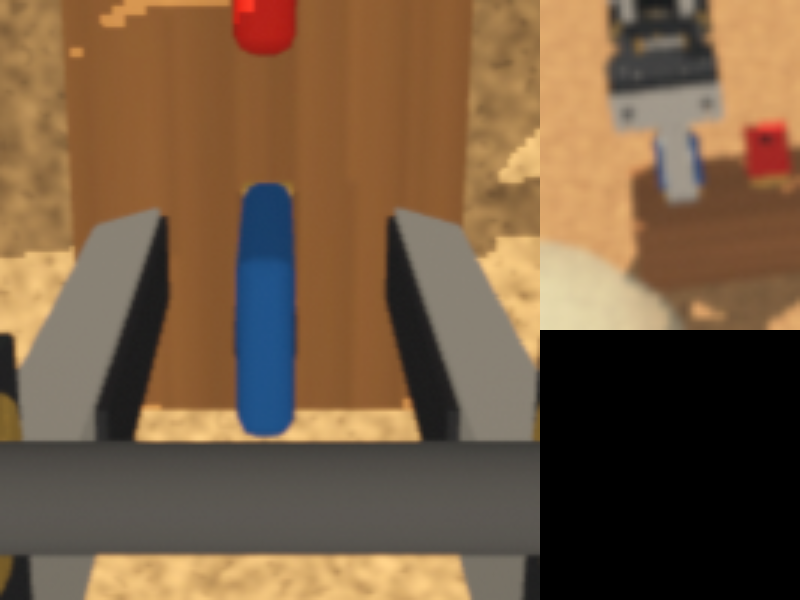

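Crop of w4: the blue head stands between the open pads, roughly centred, a little left of the middle (key col ≈265, pads' middle ≈276). The top face spans rows 260–435. Scene: the finger is over the blue head, red clear.

```bash
python3 - <<'E'
from h import *
c=dict(np.load('w4.npz'))
print(-c['R'].T@c['t'])
for u,v in((265,262),(265,435)): print(ray(c,220+u/3,160+v/3,.101))
for u,v in((268,185),): print(ray(c,220+u/3,160+v/3,.059))
for u in(162,392): print(ray(c,220+u/3,160+212/3,.063))
h=env.sense();print(h['tool_pos'])
E
```

```text
[ 0.50434284 -0.20263137  0.24095279]
[ 0.50367987 -0.2581631   0.101     ]
[ 0.50400972 -0.28604986  0.101     ]
[ 0.5038551  -0.25967565  0.059     ]
[ 0.48468353 -0.26382241  0.063     ]
[ 0.52644993 -0.26323351  0.063     ]
[ 0.50516062 -0.27441541  0.06425911]
```

Call:
carry_out:
  travel:
    - [0,-0.13,0.2]
    - [0,0,0]
    - [0,0,0]
  yaw: [0,0,0]

```text
time_s: 4.93
tool_pos: [0.5028, -0.2744, 0.0611]
orientation: [0.0, 0.702, 0.712, 0.0]
wrist_force: [-0.4, 0.3, 0.0]
gripper_width: 0.425
gripper_force: 0.0
```

Call:
carry_out:
  travel:
    - [0,0,0]
    - [0,0,0]
    - [0,0,0]
    - [0,0,0]
    - [0,0,0]
    - [0,0,0]
    - [0,0,0]
    - [0,0,0]
  yaw: [0,0,0,0,0,0,0,0]
  jaw: 0

```text
time_s: 5.6
tool_pos: [0.5026, -0.2742, 0.0605]
orientation: [0.0, 0.702, 0.712, -0.0]
wrist_force: [0.7, -0.6, 0.5]
gripper_width: 0.095
gripper_force: 30.0
```

Call:
carry_out:
  travel:
    - [0,0,-1]
    - [0,0,-2.5]
    - [0,0,-3]
    - [0,0,-3]
    - [0,0,-3]
    - [0,0,-3]
    - [0,0,0]
  yaw: [0,0,0,0,0,0,0]

```text
time_s: 6.18
tool_pos: [0.5055, -0.2764, 0.2237]
orientation: [0.006, 0.702, 0.712, 0.001]
wrist_force: [0.7, -0.4, 0.1]
gripper_width: 0.097
gripper_force: 30.0
```

Call:
carry_out:
  travel:
    - [3.65,0.43,0]
    - [3.65,0.43,0]
    - [3.65,0.43,0]
    - [3.65,0.43,0]
    - [3.65,0.43,0]
    - [3.65,0.43,0]
    - [3.65,0.43,0]
    - [3.65,0.43,0]
    - [3.65,0.43,0]
    - [3.65,0.43,0]
    - [3.65,0.43,0]
    - [3.65,0.43,0]
  yaw: [0,0,0,0,0,0,0,0,0,0,0,0]

```text
time_s: 7.18
tool_pos: [0.5479, 0.1664, 0.2154]
orientation: [-0.0, 0.702, 0.712, -0.0]
wrist_force: [1.4, 0.2, -0.8]
gripper_width: 0.097
gripper_force: 30.0
```

Call:
carry_out:
  travel:
    - [0,0,0]
    - [0,0,0]
    - [0,0,0]
    - [0,0,0]
    - [0,0,0]
    - [0,0,0]
  yaw: [5.7,5.7,5.7,5.7,0,0]

```text
time_s: 7.68
tool_pos: [0.5481, 0.1645, 0.2153]
orientation: [-0.0, 0.829, 0.56, -0.0]
wrist_force: [0.2, -0.1, -1.2]
gripper_width: 0.096
gripper_force: 30.0
```

```bash
python3 - <<'E'
from h import *
c=cam('wrist');save(c,'w5.png');S=cam('scene');s=env.sense()
print(s['time_s'],s['tool_pos'],s['orientation'],s['wrist_force'],s['gripper_width'],s['joint_pos'])
np.savez('w5.npz',**c);np.savez('s5.npz',**S);print(-c['R'].T@c['t'])
a=cv2.resize(c['pixels'][130:330,220:400],(540,600));b=cv2.resize(S['pixels'][130:220,335:405],(260,334))
o=np.zeros((600,800,3),np.uint8);o[:,:540]=a;o[:334,540:]=b;cv2.imwrite('pics/c5.png',o[:,:,::-1])
E
```

```text
7.7833 [0.54827633 0.1643856  0.21538431] [-6.81298729e-05  8.28753430e-01  5.59613913e-01 -1.28573454e-04] [-0.32087761 -0.67106249 -1.05704263] 0.09507773225600716 [ 9.32852659e-02  5.64324372e-02  1.75009089e+00 -3.99859296e-06
  1.33536032e+00  4.76242788e-01]
[0.57501177 0.23013364 0.39305518]
```

View pics/c5.png

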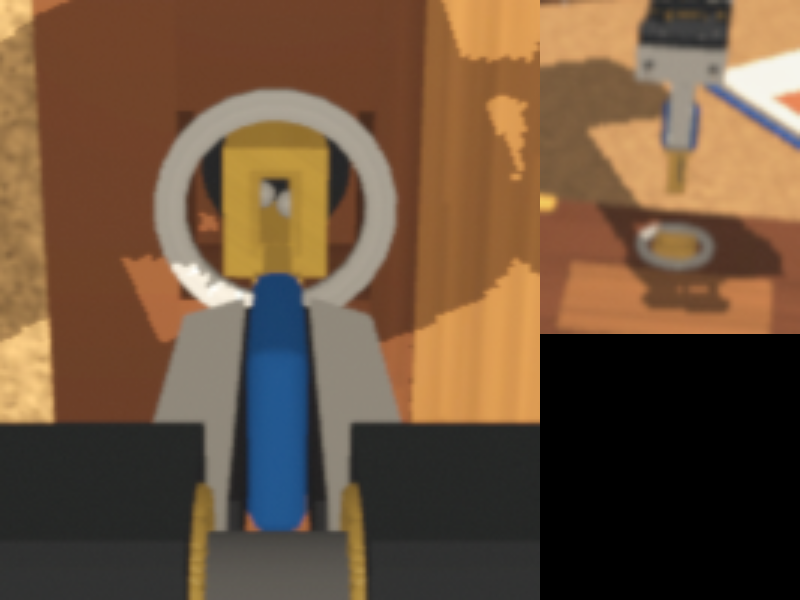

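Crop of w5: key gripped with the head at cols 247–305. The plug is square with the picture (cols 222–328, rows 148–275), with the hole just beyond the blade. I'll compute the remaining offset in tool axes from this same camera.

```bash
python3 - <<'E'
from h import *
c=dict(np.load('w5.npz'));S=dict(np.load('s5.npz'));f=lambda u,v,z:ray(c,220+u/3,130+v/3,z)
ph=np.arctan2(.559614,.828753);az=2*ph-np.pi/2;print('az',np.degrees(az))
ty=np.array([np.cos(az),np.sin(az)]);tx=np.array([-np.sin(az),np.cos(az)]);tcp=np.array([.54828,.16439])
def rel(P): d=P[:2]-tcp;return np.round([d@tx*1000,d@ty*1000],1)
# plug mask
p=c['pixels'];hs=cv2.cvtColor(p,cv2.COLOR_RGB2HSV)
print('plug corners',[rel(f(u,v,.122)) for u,v in((222,148),(328,148),(328,277),(222,277))])
print('key top near L,R / far',[rel(f(u,v,.256)) for u,v in((249,352),(305,352),(249,530),(304,530))])
print('head bottom/shoulder near',[rel(f(u,v,.214)) for u,v in((255,277),(302,277))])
for v in range(225,280,6):
    print(v,[tuple(p[130+v//3,220+u//3]) for u in range(246,312,6)])
E
```

```text
az -21.941760446558472
plug corners [array([ 21.5, -14.1]), array([21.5, 14.1]), array([-14.4,  14.6]), array([-14.4, -14.6])]
key top near L,R / far [array([16.7, -3.6]), array([16.7,  4.4]), array([-11.5,  -3.7]), array([-11.5,   4.4])]
head bottom/shoulder near [array([14.5, -3.5]), array([14.6,  5. ])]
225 [(np.uint8(187), np.uint8(148), np.uint8(61)), (np.uint8(179), np.uint8(140), np.uint8(58)), (np.uint8(165), np.uint8(128), np.uint8(54)), (np.uint8(147), np.uint8(113), np.uint8(48)), (np.uint8(147), np.uint8(113), np.uint8(47)), (np.uint8(148), np.uint8(114), np.uint8(48)), (np.uint8(148), np.uint8(113), np.uint8(47)), (np.uint8(160), np.uint8(124), np.uint8(51)), (np.uint8(173), np.uint8(136), np.uint8(56)), (np.uint8(182), np.uint8(143), np.uint8(59)), (np.uint8(191), np.uint8(151), np.uint8(62))]
231 [(np.uint8(187), np.uint8(146), np.uint8(61)), (np.uint8(177), np.uint8(138), np.uint8(57)), (np.uint8(163), np.uint8(126), np.uint8(53)), (np.uint8(147), np.uint8(112), np.uint8(47)), (np.uint8(147), np.uint8(113), np.uint8(48)), (np.uint8(147), np.uint8(113), np.uint8(46)), 
[... 3602 characters left out ...]
 np.uint8(105)), (np.uint8(103), np.uint8(92), np.uint8(85)), (np.uint8(149), np.uint8(116), np.uint8(57)), (np.uint8(170), np.uint8(131), np.uint8(55)), (np.uint8(183), np.uint8(142), np.uint8(60))]
279 [(np.uint8(100), np.uint8(63), np.uint8(36)), (np.uint8(154), np.uint8(117), np.uint8(59)), (np.uint8(64), np.uint8(74), np.uint8(104)), (np.uint8(27), np.uint8(65), np.uint8(109)), (np.uint8(27), np.uint8(65), np.uint8(110)), (np.uint8(26), np.uint8(65), np.uint8(109)), (np.uint8(27), np.uint8(65), np.uint8(109)), (np.uint8(28), np.uint8(66), np.uint8(108)), (np.uint8(67), np.uint8(75), np.uint8(104)), (np.uint8(156), np.uint8(118), np.uint8(59)), (np.uint8(99), np.uint8(63), np.uint8(37))]
```

```bash
python3 - <<'E'
from h import *
c=dict(np.load('w5.npz'))
cv2.imwrite('pics/c6.png',cv2.resize(c['pixels'][172:232,290:335],(450,600),interpolation=cv2.INTER_CUBIC)[:,:,::-1])
E
```

```text
(no output)
```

View pics/c6.png

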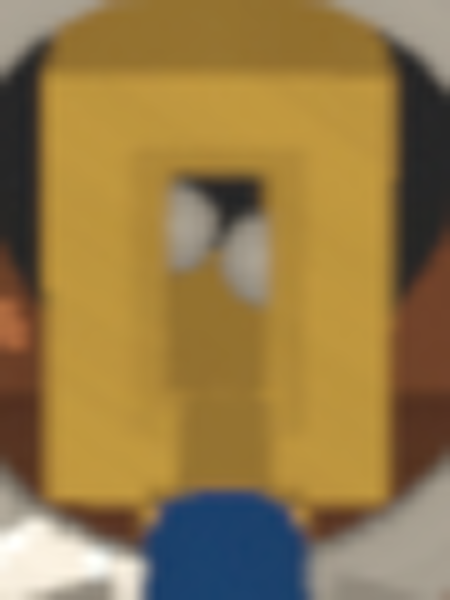

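c6: plug rows 70–500, bevel rows 150–437, hole with the two balls at rows 180–300. The blade's lower edge is not obvious (rows 250 or 395), so I project the model points to identify it.

```bash
python3 - <<'E'
from h import *
c=dict(np.load('w5.npz'));az=np.radians(-21.94)
ty=np.array([np.cos(az),np.sin(az)]);tx=np.array([-np.sin(az),np.cos(az)]);tcp=np.array([.54828,.16439])
def pj(x,y,z):
    P=np.r_[tcp+tx*x/1000+ty*y/1000,z];q=c['R']@P+c['t'];u=q[:2]/q[2]*c['f']+[c['cx'],c['cy']];return np.round((u-[290,172])*10)
for n,a in dict(tip=(8,0,.170),tipL=(8,-3,.174),tipR=(8,3,.174),should_near_bot=(13,0,.210),head_near_bot=(15,0,.214),head_near_top=(15,0,.256),head_far_top=(-15,0,.256),hole_c=(3.55,0,.122),hole_near_in=(3.55-9.2,0,.119),hole_far_in=(3.55+9.2,0,.119)).items(): print(n,pj(*a))
print('pp',c['cx'],c['cy'],c['R'])
E
```

```text
tip [216. 400.]
tipL [170. 416.]
tipR [261. 416.]
should_near_bot [215. 508.]
head_near_bot [215. 495.]
head_near_top [214. 790.]
head_far_top [ 214. 1418.]
hole_c [216. 292.]
hole_near_in [216. 391.]
hole_far_in [217. 173.]
pp 312.00982308073867 201.4478015123802 [[ 9.27691322e-01 -3.73348077e-01  1.57359752e-04]
 [-3.62269501e-01 -9.00061321e-01  2.42178502e-01]
 [-9.02752446e-02 -2.24723901e-01 -9.70231698e-01]]
```

Call:
carry_out:
  travel:
    - [0.31,-0.05,0]
    - [0,0,1]
    - [0,0,1.2]
    - [0,0,1.2]
    - [0,0,0.9]
    - [0,0,0.2]
    - [0,0,0]
    - [0,0,0]
  yaw: [0,0,0,0,0,0,0,0]

```text
time_s: 8.45
tool_pos: [0.5492, 0.1675, 0.1703]
orientation: [-0.0, 0.829, 0.559, -0.0]
wrist_force: [0.6, 0.2, -0.1]
gripper_width: 0.094
gripper_force: 30.0
```

Call:
carry_out:
  travel:
    - [0,0,0.15]
    - [0,0,0.15]
    - [0,0,0.15]
    - [0,0,0.15]
    - [0,0,0.15]
    - [0,0,0.1]
    - [0,0,0.1]
    - [0,0,0]
  yaw: [0,0,0,0,0,0,0,0]

```text
time_s: 9.12
tool_pos: [0.549, 0.1675, 0.1607]
orientation: [-0.0, 0.829, 0.559, -0.0]
wrist_force: [0.0, 0.8, -0.1]
gripper_width: 0.096
gripper_force: 30.0
```

Call:
carry_out:
  travel:
    - [0,0,0.1]
    - [0,0,0.1]
    - [0,0,0.1]
    - [0,0,0.05]
    - [0,0,0.05]
    - [0,0,0]
  yaw: [0,0,0,0,0,0]

```text
time_s: 9.62
tool_pos: [0.549, 0.1677, 0.1572]
orientation: [-0.0, 0.829, 0.559, -0.0]
wrist_force: [-1.9, 0.1, 1.8]
gripper_width: 0.095
gripper_force: 30.0
```

Call:
carry_out:
  travel:
    - [0,0.1,0.05]
    - [0,-0.1,0.05]
    - [0,-0.1,0.05]
    - [0,0.1,0.05]
    - [0,0.1,0.05]
    - [0,-0.1,0.05]
    - [0,-0.1,0.05]
    - [0,0.1,0.05]
    - [0,0,0]
  yaw: [0,0,0,0,0,0,0,0,0]

```text
time_s: 10.37
tool_pos: [0.5481, 0.1684, 0.1531]
orientation: [-0.002, 0.829, 0.559, -0.001]
wrist_force: [-5.6, 2.6, 6.8]
gripper_width: 0.096
gripper_force: 30.0
```

Call:
carry_out:
  travel:
    - [0,0.1,0.05]
    - [0,-0.1,0.05]
    - [0,-0.1,0.05]
    - [0,0.1,0.05]
    - [0,0.1,0.05]
    - [0,-0.1,0.05]
    - [0,-0.1,0.05]
    - [0,0.1,0.05]
    - [0,0,0]
  yaw: [0,0,0,0,0,0,0,0,0]

```text
time_s: 11.12
tool_pos: [0.5482, 0.1685, 0.15]
orientation: [-0.002, 0.829, 0.559, -0.001]
wrist_force: [-7.3, 2.8, 10.0]
gripper_width: 0.095
gripper_force: 30.0
```

```bash
python3 -c "
from h import *
s=env.sense();print(s['tool_pos'],s['orientation'],s['wrist_force'],s['ft_torque'])"
```

```text
[0.54820811 0.16854154 0.14999608] [-1.69475964e-03  8.29257132e-01  5.58864253e-01 -6.94877497e-04] [-7.32416425  2.84013997  9.96176218] [ 0.64631832  1.89518404 -0.04759526]
```

Call:
carry_out:
  travel:
    - [0,0.15,0]
    - [0,-0.15,0.05]
    - [0,-0.1,0.05]
    - [0,0.1,0.05]
    - [0,0.15,0]
    - [0,-0.15,0.05]
    - [0,-0.1,0.05]
    - [0,0.1,0.05]
    - [0,0,0]
  yaw: [0,0,0,0,0,0,0,0,0]

```text
time_s: 11.87
tool_pos: [0.548, 0.1682, 0.1463]
orientation: [-0.002, 0.829, 0.559, -0.001]
wrist_force: [-6.2, 2.1, 8.7]
gripper_width: 0.091
gripper_force: 30.0
```

Call:
carry_out:
  travel:
    - [0,0.12,0]
    - [0,-0.12,0.05]
    - [0,-0.1,0.05]
    - [0,0.1,0.05]
    - [0,0.12,0]
    - [0,-0.12,0.05]
    - [0,-0.1,0.05]
    - [0,0.1,0.05]
    - [0,0,0]
  yaw: [0,0,0,0,0,0,0,0,0]

```text
time_s: 12.62
tool_pos: [0.5492, 0.168, 0.144]
orientation: [-0.0, 0.829, 0.559, 0.0]
wrist_force: [-5.2, 1.4, 8.1]
gripper_width: 0.096
gripper_force: 30.0
```

Call:
carry_out:
  travel:
    - [0,0.12,0]
    - [0,-0.12,0.05]
    - [0,-0.1,0.05]
    - [0,0.1,0.05]
    - [0,0.12,0]
    - [0,-0.12,0.05]
    - [0,-0.1,0.05]
    - [0,0.1,0.05]
    - [0,0,0]
  yaw: [0,0,0,0,0,0,0,0,0]

```text
time_s: 13.37
tool_pos: [0.5501, 0.1678, 0.1416]
orientation: [0.0, 0.829, 0.559, 0.001]
wrist_force: [-4.3, 1.1, 9.3]
gripper_width: 0.096
gripper_force: 30.0
```

Call:
carry_out:
  travel:
    - [0,-0.15,0]
    - [0,0.15,0.05]
    - [0,0.1,0.05]
    - [0,-0.1,0.05]
    - [0,-0.15,0]
    - [0,0.15,0.05]
    - [0,0.1,0.05]
    - [0,-0.1,0.05]
    - [0,0,0]
  yaw: [0,0,0,0,0,0,0,0,0]

```text
time_s: 14.12
tool_pos: [0.5502, 0.1678, 0.1402]
orientation: [0.001, 0.829, 0.559, 0.001]
wrist_force: [-7.3, 0.5, 15.1]
gripper_width: 0.095
gripper_force: 30.0
```

Call:
carry_out:
  travel:
    - [0,-0.15,0]
    - [0,0.15,0.05]
    - [0,0.1,0.05]
    - [0,-0.1,0.05]
    - [0,-0.15,0]
    - [0,0.15,0.05]
    - [0,0.1,0.05]
    - [0,-0.1,0.05]
    - [0,0,0]
  yaw: [0,0,0,0,0,0,0,0,0]

```text
time_s: 14.87
tool_pos: [0.55, 0.1676, 0.1345]
orientation: [0.001, 0.829, 0.559, 0.001]
wrist_force: [0.3, 1.2, 2.9]
gripper_width: 0.096
gripper_force: 30.0
```

Call:
carry_out:
  travel:
    - [0,0.05,0.1]
    - [0,-0.05,0.1]
    - [0,-0.05,0.1]
    - [0,0.05,0.1]
    - [0,0,0.05]
    - [0,0,0.05]
    - [0,0,0]
  yaw: [0,0,0,0,0,0,0]

```text
time_s: 15.45
tool_pos: [0.5499, 0.1675, 0.1292]
orientation: [0.0, 0.829, 0.559, 0.001]
wrist_force: [3.3, 0.5, 3.8]
gripper_width: 0.093
gripper_force: 30.0
```

Call:
carry_out:
  travel:
    - [0,0.05,0.05]
    - [0,-0.05,0.05]
    - [0,-0.05,0.05]
    - [0,0.05,0.05]
    - [0,0,0]
    - [0,0,0]
  yaw: [0,0,0,0,0,0]

```text
time_s: 15.95
tool_pos: [0.5498, 0.1674, 0.1274]
orientation: [0.001, 0.829, 0.559, 0.001]
wrist_force: [2.5, 0.4, 4.8]
gripper_width: 0.097
gripper_force: 30.0
```

Call:
carry_out:
  travel:
    - [0,0.05,0.05]
    - [0,-0.05,0.05]
    - [0,-0.05,0.05]
    - [0,0.05,0.0]
    - [0,0,0]
  yaw: [0,0,0,0,0]

```text
time_s: 16.37
tool_pos: [0.5499, 0.1674, 0.1273]
orientation: [0.0, 0.829, 0.559, 0.0]
wrist_force: [-1.0, -1.0, 13.1]
gripper_width: 0.09
gripper_force: 30.0
```

```bash
python3 - <<'E'
from h import *
s=env.sense();print(s['tool_pos'],s['wrist_force'],s['ft_torque'])
S=cam('scene');c=cam('wrist');np.savez('w7.npz',**c);np.savez('s7.npz',**S)
a=cv2.resize(c['pixels'][130:330,220:400],(540,600));b=cv2.resize(S['pixels'][160:215,345:400],(260,260),interpolation=cv2.INTER_CUBIC)
o=np.zeros((600,800,3),np.uint8);o[:,:540]=a;o[:260,540:]=b;cv2.imwrite('pics/c7.png',o[:,:,::-1])
E
```

```text
[0.54989843 0.16742743 0.12730749] [-1.03133341 -0.95060949 13.05712759] [-0.2318126   0.19354687 -0.00357644]
```

View pics/c7.png

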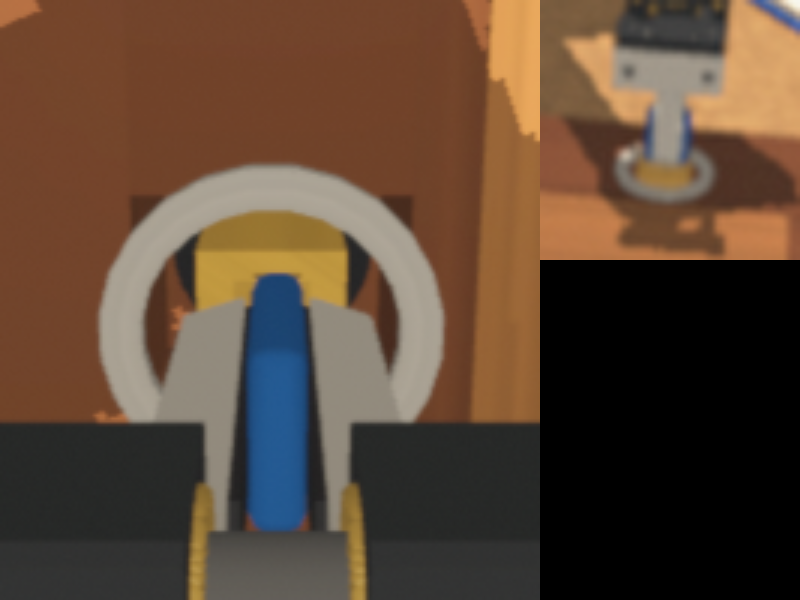

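c7: the head sits at the same rows as before (no slip), with the shoulder down on the plug. z stopped at 0.1273 (expected 0.1275) while force rose to 13 N, so it is home. Now I turn it.

Call:
carry_out:
  travel:
    - [0,0,0]
    - [0,0,0]
    - [0,0,0]
    - [0,0,0]
    - [0,0,0]
    - [0,0,0]
    - [0,0,0]
    - [0,0,0]
    - [0,0,0]
  yaw: [4,4,4,4,4,4,4,4,0]

```text
time_s: 17.22
tool_pos: [0.5499, 0.1668, 0.1273]
orientation: [0.001, 0.951, 0.308, 0.0]
wrist_force: [-1.2, -2.6, 12.7]
gripper_width: 0.094
gripper_force: 30.0
```

```bash
python3 -c "
from h import *
s=env.sense();q=s['orientation'];print(s['tool_pos'],np.degrees(2*np.arctan2(q[2],q[1]))-90,s['wrist_force'],s['ft_torque'],s['joint_pos'])"
```

```text
[0.54994243 0.16676679 0.1273353 ] -54.15676350810116 [-1.20009292 -2.6242281  12.66820939] [-0.72901855  0.27456858  0.03633283] [ 0.09818463  0.15387442  1.81390304 -0.00211359  1.1726409   1.0442168 ]
```

Call:
carry_out:
  travel:
    - [0,0,0]
    - [0,0,0]
    - [0,0,0]
    - [0,0,0]
    - [0,0,0]
    - [0,0,0]
    - [0,0,0]
    - [0,0,0]
    - [0,0,0]
    - [0,0,0]
    - [0,0,0]
    - [0,0,0]
  yaw: [5,5,5,5,5,5,5,5,5,5,5,0]

```text
time_s: 18.22
tool_pos: [0.5492, 0.166, 0.1273]
orientation: [0.002, 0.986, -0.167, -0.0]
wrist_force: [-3.0, -5.8, 15.0]
gripper_width: 0.097
gripper_force: 30.0
```

```bash
python3 -c "
from h import *
s=env.sense();q=s['orientation'];print(s['tool_pos'],np.degrees(2*np.arctan2(q[2],q[1]))-90,s['wrist_force'],s['ft_torque'],s['joint_pos'])"
```

```text
[0.54922729 0.165985   0.12725227] -109.16953170552979 [-3.03634062 -5.77979408 14.95444918] [-1.21689     0.826887    0.01498062] [ 0.0977614   0.15364509  1.81433103 -0.00392958  1.17488869  2.00464691]
```

Call:
carry_out:
  travel:
    - [0,0,0]
    - [0,0,0]
    - [0,0,0]
    - [0,0,0]
    - [0,0,0]
    - [0,0,0]
    - [0,0,0]
  yaw: [2.5,2.5,2.5,2.5,2,0,0]

```text
time_s: 18.8
tool_pos: [0.5494, 0.1665, 0.1272]
orientation: [0.001, 0.964, -0.267, 0.0]
wrist_force: [-1.6, -4.3, 13.6]
gripper_width: 0.091
gripper_force: 30.0
```

```bash
python3 -c "
from h import *
s=env.sense();q=s['orientation'];print(s['tool_pos'],np.degrees(2*np.arctan2(q[2],q[1]))-90,s['wrist_force'],s['ft_torque'],s['joint_pos'])"
```

```text
[0.54943928 0.16651629 0.1272486 ] -121.00441085955634 [-1.64153869 -4.28014573 13.6456495 ] [-0.77180468  0.68240283  0.16822915] [ 0.09805619  0.15377502  1.81418924 -0.00260656  1.17404691  2.21098931]
```

Call:
carry_out:
  travel:
    - [0,0,0]
    - [0,0,0]
    - [0,0,0]
    - [0,0,0]
  yaw: [1.5,1.5,0,0]

```text
time_s: 19.13
tool_pos: [0.5495, 0.1667, 0.1273]
orientation: [0.001, 0.956, -0.292, 0.0]
wrist_force: [-1.6, -3.8, 12.9]
gripper_width: 0.096
gripper_force: 30.1
```

```bash
python3 - <<'E'
from h import *
s=env.sense();q=s['orientation'];print(s['tool_pos'],np.degrees(2*np.arctan2(q[2],q[1]))-90,s['wrist_force'],s['ft_torque'],s['joint_pos'][5])
c=cam('wrist');S=cam('scene');T=cam('top')
a=cv2.resize(c['pixels'][130:330,220:400],(540,600));b=cv2.resize(S['pixels'][160:215,345:400],(260,260),interpolation=cv2.INTER_CUBIC)
o=np.zeros((600,800,3),np.uint8);o[:,:540]=a;o[:260,540:]=b;o[300:500,540:800]=cv2.resize(T['pixels'][150:240,320:437],(260,200));cv2.imwrite('pics/c8.png',o[:,:,::-1])
E
```

```text
[0.54946989 0.1666972  0.12725835] -123.96957887382814 [-1.62130874 -3.82224518 12.88524194] [-0.59699578  0.58769636  0.29520181] 2.262866296414747
```

View pics/c8.png

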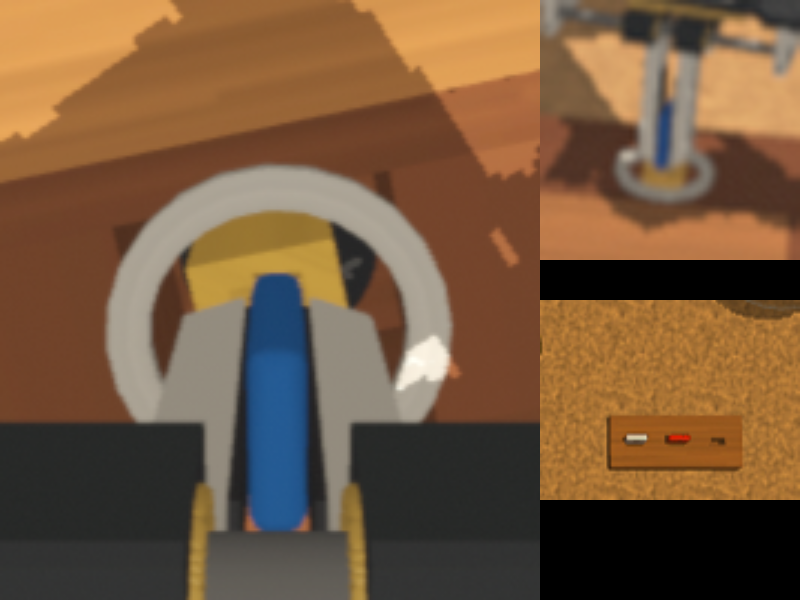

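c8: the plug's edge is parallel to the chest edge (both about 12° to the gripper), so the plug is at its 90° stop. Torque rose to 0.30 N m against the stop, the key is still home and gripped, and the red and white keys are in the rack.

```bash
python3 -c "
from h import *
print(env.close_job())"
```

```text
the job is handed in; nothing more can be done
None
```

I handed the job in with the blue key fully home in the lock, turned clockwise to the stop and still gripped there; the red and white keys are still in the rack.

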